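# Unbolt and open the paint locker

### The arm

A 7-joint arm with a two-finger parallel gripper is mounted at the origin on the work surface; the furniture and walls round the work are solid. World frame = base frame: x ahead of the robot, y to its left, z up, the work surface at z = 0. Lengths are in m, angles in rad, forces in N, time in s.
With the tool pointing down it reaches from about 0.35 to 0.9 m from the base axis. Payload 19.9 kg.
Tool frame: the origin (TCP) lies on the centre line of the jaws, within the pads' length; the fingertips stand 19 mm ahead of it and the grasp point (between the pads) is the TCP (r.tip_extent is the distance from the TCP to the fingertips, in m); x points along the fingers, y is the direction in which the jaws open and shut, and the axes are right-handed (so a half turn about x gives the same grasp; the last joint's range is limited). The gripper opens to 94 mm and grips with 3 to 60 N. Pads are 16 mm wide; open, the fingers measure 119 mm over their backs; the gripper's body (75 mm by 177 mm) begins 78 mm behind the grasp point.
Start: joints at [1.179, 0.417, -0.01, 1.614, 0.005, 1.111, -0.053], TCP at [0.215, -0.587, 0.224] pointing down, gripper open.
Joint ranges: [-2.81, 2.81], [-0.39, 2.02], [-1.27, 1.25], [0.06, 2.57], [-1.19, 4.33], [0.19, 2], [-2.82, 2.82]. Speed limits (rad/s): [1.89, 1.89, 2.39, 2.39, 3.01, 3.01, 3.01].

### API

Orientations are given as [roll, pitch, yaw] about the fixed x, y, z axes, in that order (R = Rz(yaw) Ry(pitch) Rx(roll)).
In Python, from cell import r, viewer, workorder gives the robot as it stands.
- The arm moves only by the shell command python3 -m creep 'ROWS' [OPENING] [FORCE]. ROWS is JSON, a list that holds one entry, the list of rows, each a list of 6 numbers: the shift along the tool's x, y, z in units of 0.5 m (1.0 is 0.5 m), then the turn, a rotation vector about the tool's x, y, z in units of 180 degrees (1.0 is 180 degrees). In form: [[[x, y, z, rx, ry, rz], ...]]. A call has 1 to 5 rows; each row shifts and turns the commanded pose from where the row before left it, along the tool's axes as they then stand; what a row does not reach is not made up. A row lasts 1/12 s, in which the tool goes at most 41.7 mm and 7.16 degrees, less where a joint would pass 70% of its speed; a pose out of reach is approached as far as the arm can. A call with a number of a shift or a turn outside -1 to 1 is refused whole. A call with a gripper value outside its range is refused whole. OPENING is the finger opening in mm, from 0 to 94, set as the call begins (- or left out, the last holds). The fingers move at their own pace and stop on an object; FORCE is the grip in N (left out, the last holds). Time passes only in rows, so rows that do not move let the fingers close. It gives the time, the measured TCP pose, the force and the opening at its end, in the units of the state.
- r.observe(): the state, without advancing time (a new reading comes with each control period).
- viewer.capture(name): name is "scene" or "top" or "wrist"; returns the picture (384x512x3 uint8, red, green, blue); there is no depth.
- viewer.camera_params(name): a dict with "vertical_fov" (degrees; the focal length in pixels is half the picture's height over the tangent of half this angle, whatever the lens; pixels are square), "cx", "cy" (the principal point, pixels), "origin" and "orientation" of the camera in the world. Camera axes: x right, y down, z forward; pixel columns grow to the right and rows downward; lengths in m; the calibration is good to about 2 mm. The wrist camera is an equidistant fisheye: a pixel r from the principal point sees the ray r / f radians off the axis. A picture is of the moment at which its call begins: read the wrist's pose just before it. camera_params takes no time and is no camera call; for the wrist camera it gives the pose at the moment of the call.
- workorder.sign_off(): hands the job in, once; it reports no verdict.
The state is a dict: "time_s": time; "joint_positions": joint angles; "qvel": joint speeds; "joint_torque": joint torques, N m; "position": TCP position; "eef_rot": TCP orientation; "contact_force": force on the tool from outside, world axes, zero at the start; "moment": the same for the moment, N m; "grip_width": opening from 0.0 (shut) to 1.0 (fully open).
Only numpy, scipy, OpenCV 4.12 (cv2) and the standard library are available. Lean on these libraries where they do the work, as an engineer would, in place of code of your own. Each camera call takes 0.05 s, during which the arm holds its last target.

### The job

Open the small plywood locker: lift the handle of its barrel bolt up out of its notch, draw the bolt all the way back from the flap and lay the handle down again in the rear notch, so that the bolt stays back. Then take the flap by its pull, swing it down as far as it goes and let go. Leave the pots on the locker, the jar and the sanding block where they stand.

Things in the scene. Friction and masses are not known exactly. Their poses are not given: they have to be found in the camera images.
- locker: fixed plywood locker on the table, 110 mm deep, 250 wide, 190 high, turned so that its front looks mainly to the robot's left; flap on the left of its front, steel barrel bolt on the right. Origin on the table in the front face, between flap and bolt; +x points into the locker (the front looks along -x), +y to the left as seen facing the front, z up
- board_edge (a point): middle of the lower front edge of the locker's top board (260 wide, 15 thick), 175 mm up. The board overhangs the front by 40 mm, so a gripper pointing straight down cannot reach the handle hanging under it; fingers tilted some 30 to 45 degrees, pointing down and in towards the front, can
- bolt_axis (a point): point on the bolt's axis, 22 mm out from the locker's front face and 120 up, where the handle's stem leaves the rod when the bolt is shot. The axis is level, parallel to the locker's y. The slotted steel barrel (14 mm radius) reaches from 30 mm left of this point to 62 mm right of it
- bolt_grip (a point): centre of the dark steel drum (16 mm diameter, 18 long along the locker's y, flat ends to pinch) at the end of the bolt's handle. The handle is an 8 mm stem; the drum's centre is 44 mm from the bolt's axis. At the start the handle hangs in the front notch, 20 degrees out from straight down
- bolt_slide (a joint): travel of the bolt, m: 0 shot (its 12 mm rod lies 30 mm across the flap and keeps it shut), grows as it is drawn to the locker's -y (right), end stop 0.046. Dry friction about 1.5 N. The rear notch is at 0.045, at the end stop, 3 mm play; in the front notch it has 2 to 3 mm play
- bolt_turn (a joint): lift of the handle about the bolt's axis, rad: 0 lying in a notch (20 degrees out from straight down), grows as it swings out to -x and up, end 1.4. Between the notches the barrel's edge blocks the stem: the bolt slides only with the handle lifted by more than about 1.05. It turns freely and falls by its own weight
- flap (a joint): opening of the flap, rad: 0 shut (upright), grows as its top swings out and down to -x, end stop 1.15. The hinge is stiff: the flap stays where it is left and a pull of about 2 N moves it
- flap_hinge (a point): middle of the flap's hinge line, on its lower edge, 30 mm up, in the plane of the front face; the line is parallel to the locker's y. The flap is 121 mm wide, 115 high, 12 thick
- flap_grip (a point): grip point on the flap's wooden pull, a block 14 mm wide (along the locker's y), 22 high, standing 36 mm out of the flap. The point is 9 mm behind its outer end, 27 mm out from the flap's face and 92 mm from the hinge line; it moves with the flap
- shelf_pot: paint pot, 47 mm wide, 55 high, on the locker's top board, left; origin at its underside's centre
- shelf_pot2: paint pot, 47 mm wide, 61 high, on the locker's top board, right; origin at its underside's centre
- jar: glass jar, 64 mm wide, 100 high, on the table behind the locker; origin at its underside's centre
- sander: sanding block, 44x70x26 mm, on the table behind the locker; origin at its underside's centre

How it is judged:
By the outcome, as a careful person would: the job done as asked, in the order asked, and still so for the second after the job is handed in, with the robot touching nothing.
It also fails if it takes over 51 s, if anything falls off the work surface, if the arm or the gripper's body presses on something with over 40 N, if the wrist force passes 120 N, or if a joint passes its speed limit or range.

## Working session

There is one attempt and no reset: what is moved stays moved. The work goes in short steps, Python scripts to look and compute and a shell command to move; the robot and the scene stay as the last step left them, time stands still between calls to the robot, and variables do not carry over. Pictures are saved under pics/ and viewed, and the job is handed in when it is done.

```bash
ls; mkdir -p pics; python3 - <<'E'
from cell import r, viewer, workorder
import cv2
print(r.observe())
for n in ("scene","top","wrist"):
    print(n,viewer.camera_params(n))
    im=viewer.capture(n); cv2.imwrite(f"pics/{n}0.png",cv2.cvtColor(im,cv2.COLOR_RGB2BGR))
E
```

```text
pics
{'time_s': 0.0, 'joint_positions': array([ 1.17852337,  0.4179961 , -0.01031177,  1.61414791,  0.0047008 ,
        1.11070101, -0.05303294]), 'qvel': array([ 4.84485752e-05,  1.18351027e-03, -1.01644849e-03, -1.26598163e-03,
       -4.82206651e-04,  1.78749029e-04, -1.04300030e-03]), 'joint_torque': array([ 3.56135606e-03, -8.51231217e+01,  6.40942454e-01, -4.25986075e+01,
       -4.87427611e-02,  1.86175376e-02,  1.19649035e-04]), 'position': array([ 0.21464081, -0.5866199 ,  0.22382247]), 'eef_rot': array([-1.49854888,  1.56956781,  1.99380031]), 'contact_force': array([-0.27263961, -0.25538725,  0.19822335]), 'moment': array([-0.00490675, -0.02446197, -0.003613  ]), 'grip_width': 0.9988385268294896}
scene {'vertical_fov': 55.32244796102045, 'cx': 257.8060010686138, 'cy': 191.44142192372942, 'origin': array([1.22101195, 0.18662856, 0.65345198]), 'orientation': array([-2.20592608,  0.01629864,  1.88032733])}
top {'vertical_fov': 47.29108223673585, 'cx': 258.0424965731173, 'cy': 200.02334772732556, 'origin': array([ 0.01732694, -0.07135116,  0.78780394]), 'orientation': array([-2.45129064,  0.01507132, -1.54547847])}
wrist {'vertical_fov': 65.70646984690485, 'cx': 256.26171596113863, 'cy': 184.96870788214102, 'origin': array([ 0.29242908, -0.55779287,  0.38368923]), 'orientation': array([ 2.85439577e+00,  1.68388404e-03, -1.22034176e+00])}
```

View pics/scene0.png

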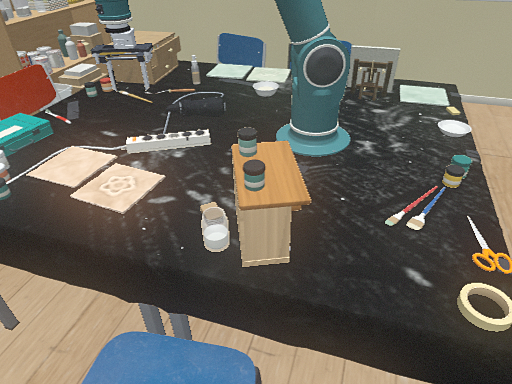

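View pics/top0.png

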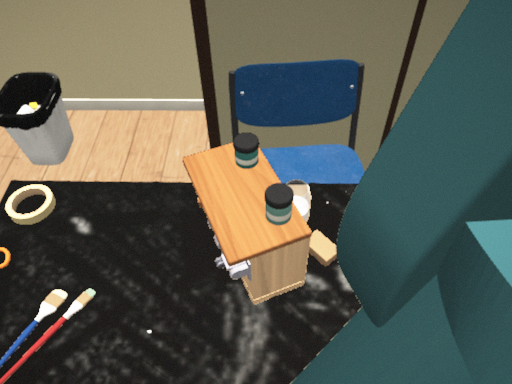

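View pics/wrist0.png

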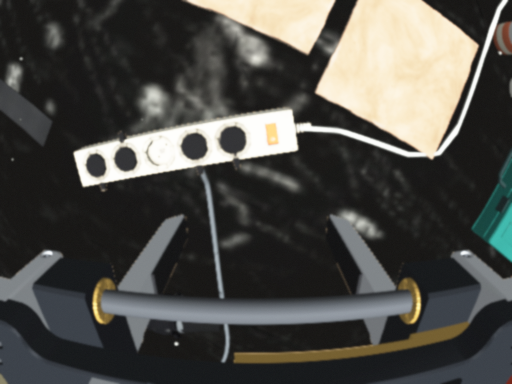

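```bash
cat > h.py <<'E'
import numpy as np, cv2
from scipy.spatial.transform import Rotation as R
from cell import r, viewer
def cam(n):
    p=viewer.camera_params(n); f=192/np.tan(np.radians(p['vertical_fov']/2))
    return p,f,R.from_euler('xyz',p['orientation']).as_matrix(),np.array(p['origin'])
def ray(n,u,v,c=None):
    p,f,M,o=c or cam(n)
    d=np.array([u-p['cx'],v-p['cy']])
    if n=='wrist':
        rr=np.hypot(*d); th=rr/f; d3=np.r_[d/max(rr,1e-9)*np.sin(th),np.cos(th)]
    else: d3=np.r_[d/f,1]
    d3=M@d3; return o,d3/np.linalg.norm(d3)
def onz(n,u,v,z,c=None):
    o,d=ray(n,u,v,c); return o+d*(z-o[2])/d[2]
def proj(n,P,c=None):
    p,f,M,o=c or cam(n)
    q=M.T@(np.array(P)-o)
    if n=='wrist':
        th=np.arctan2(np.hypot(q[0],q[1]),q[2]); e=q[:2]/max(np.hypot(q[0],q[1]),1e-9)*th*f
    else: e=q[:2]/q[2]*f
    return e+[p['cx'],p['cy']]
def tri(obs):
    A=np.zeros((3,3));b=np.zeros(3)
    for o,d in obs:
        Q=np.eye(3)-np.outer(d,d);A+=Q;b+=Q@o
    return np.linalg.solve(A,b)
def snap(n,name,crop=None,k=1):
    im=cv2.cvtColor(viewer.capture(n),cv2.COLOR_RGB2BGR)
    cv2.imwrite(f'pics/{name}_raw.png',im)
    if crop: a,b,c,d=crop; im=im[b:d,a:c]
    if k!=1: im=cv2.resize(im,None,fx=k,fy=k,interpolation=cv2.INTER_CUBIC)
    cv2.imwrite(f'pics/{name}.png',im)
E
python3 - <<'E'
import cv2
a=cv2.imread('pics/top0.png')[120:310,170:350];cv2.imwrite('pics/top0z.png',cv2.resize(a,None,fx=3.1,fy=3.1,interpolation=cv2.INTER_CUBIC))
a=cv2.imread('pics/scene0.png')[120:270,190:320];cv2.imwrite('pics/scene0z.png',cv2.resize(a,None,fx=4,fy=4,interpolation=cv2.INTER_CUBIC))
E
```

```text
(no output)
```

View pics/top0z.png

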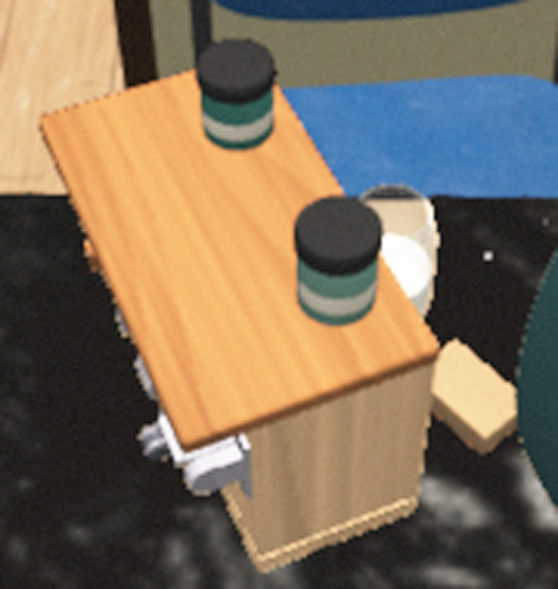

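View pics/scene0z.png

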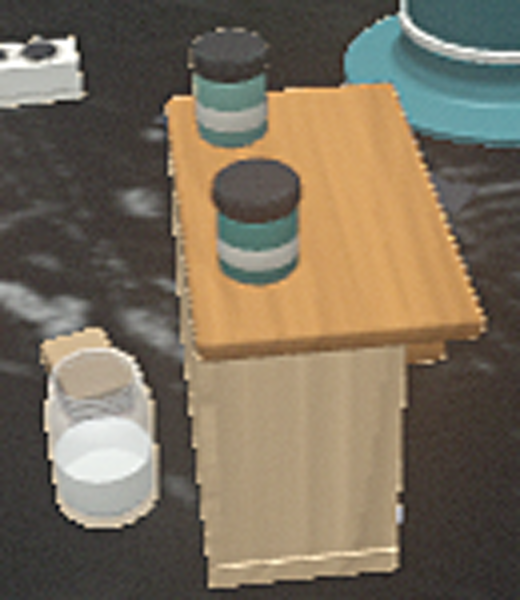

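```bash
cat > loc.py <<'E'
from h import *
def edges(n,fn):
    im=cv2.imread(fn);h=cv2.cvtColor(im,cv2.COLOR_BGR2HSV)
    m=cv2.inRange(h,(8,100,90),(22,255,255))
    k,l,s,c=cv2.connectedComponentsWithStats(m)
    i=[j for j in range(1,k)]
    i=max(i,key=lambda j:s[j,4] if 170<c[j][0]<320 and 120<c[j][1]<280 else 0)
    return (l==i).astype(np.uint8)*255
if __name__=='__main__':
    T={'FF':(183.5,158),'NF':(230,262),'NB':(311,233.5)}
    S={'NB':(231.3,145),'NF':(288.8,141.3),'FF':(311.3,200.5),'FB':(240.5,206)}
    for k,v in T.items(): print('top',k,onz('top',*v,.19).round(4))
    for k,v in S.items(): print('scene',k,onz('scene',*v,.19).round(4))
    for n in('top','scene'):
        m=edges(n,f'pics/{n}0.png'); cv2.imwrite(f'pics/m_{n}.png',m)
        c=max(cv2.findContours(m,0,1)[0],key=cv2.contourArea); print(n,cv2.approxPolyDP(cv2.convexHull(c),3,True)[:,0].tolist())
E
python3 loc.py
```

```text
top FF [0.6138 0.0965 0.19  ]
top NF [ 0.3827 -0.0086  0.19  ]
top NB [ 0.4398 -0.1396  0.19  ]
scene NB [ 0.4512 -0.1394  0.19  ]
scene NF [ 0.3911 -0.0017  0.19  ]
scene FF [0.623  0.1029 0.19  ]
scene FB [ 0.6816 -0.0306  0.19  ]
top [[204, 111], [259, 147], [335, 254], [327, 265], [252, 299], [172, 182]]
scene [[287, 141], [311, 201], [295, 210], [240, 209], [231, 146]]
```

```bash
cat >> h.py <<'E'
def tool():
    s=r.observe(); return np.array(s['position']),R.from_euler('xyz',s['eef_rot']).as_matrix(),s
LOC=dict(yaw=np.arctan2(.413,.911),o=np.array([.519,.0105,0.]))
def L():
    c,s=np.cos(LOC['yaw']),np.sin(LOC['yaw'])
    ey=np.array([c,s,0]);ex=np.array([s,-c,0]); return np.column_stack([ex,ey,[0,0,1]]),LOC['o']
def w(p): M,o=L(); return o+M@np.array(p)
def l(P): M,o=L(); return M.T@(np.array(P)-o)
def aim(t):  # tilt deg, camera on the outer side
    M,_=L(); t=np.radians(t)
    x=M@np.array([np.sin(t),0,-np.cos(t)]); out=M@np.array([-np.cos(t),0,-np.sin(t)])
    z=CZ*out; y=np.cross(z,x); return np.column_stack([x,y,z])
CZ=-1
def go(P,Rt,n):
    "print per-row numbers from measured pose"
    p,Rm,_=tool(); rv=R.from_matrix(Rm.T@Rt).as_rotvec()
    d=(np.array(P)-p)
    print('turn total',(rv/np.pi).round(4),'shift now-frame',(Rm.T@d/.5).round(4))
    for i in range(n):
        Ri=Rm@R.from_rotvec(rv*i/n).as_matrix()
        print((Ri.T@d/n/.5).round(3).tolist(),(rv/np.pi/n).round(4).tolist())
E
python3 - <<'E'
from h import *
p,Rm,s=tool(); print(Rm.round(3)); print('cam in tool',Rm.T@(cam('wrist')[3]-p))
E
python3 -m creep '[[[-0.08,0,0,0,0,0],[-0.08,0,0,0,0,0],[-0.08,0,0,0,0,0],[-0.08,0,0,0,0,0],[-0.08,0,0,0,0,0]]]' 60
```

```text
[[-0.     0.344 -0.939]
 [ 0.001 -0.939 -0.344]
 [-1.    -0.001  0.   ]]
cam in tool [-0.15980113 -0.00054909 -0.08291864]
time_s: 0.57
position: [0.2146, -0.5864, 0.4264]
eef_rot: [-1.449, 1.571, 2.043]
contact_force: [0.5, 0.2, -0.1]
grip_width: 0.682
```

```bash
python3 - <<'E'
from h import *
p,Rm,_=tool()
rv=R.from_matrix(Rm.T@aim(0)).as_rotvec(); print(rv/np.pi)
Rh=Rm@R.from_rotvec(rv/2).as_matrix()
go([.45,-.2,.426],Rh,12)
E
```

```text
[-5.23808508e-01 -4.89676329e-05  5.79670080e-05]
turn total [-0.2619 -0.      0.    ] shift now-frame [ 0.0009 -0.564  -0.7077]
[0.0, -0.047, -0.059] [-0.0218, -0.0, 0.0]
[0.0, -0.043, -0.062] [-0.0218, -0.0, 0.0]
[0.0, -0.038, -0.065] [-0.0218, -0.0, 0.0]
[0.0, -0.034, -0.067] [-0.0218, -0.0, 0.0]
[0.0, -0.029, -0.07] [-0.0218, -0.0, 0.0]
[0.0, -0.024, -0.071] [-0.0218, -0.0, 0.0]
[0.0, -0.019, -0.073] [-0.0218, -0.0, 0.0]
[0.0, -0.014, -0.074] [-0.0218, -0.0, 0.0]
[0.0, -0.009, -0.075] [-0.0218, -0.0, 0.0]
[0.0, -0.004, -0.075] [-0.0218, -0.0, 0.0]
[0.0, 0.001, -0.075] [-0.0218, -0.0, 0.0]
[0.0, 0.006, -0.075] [-0.0218, -0.0, 0.0]
```

```bash
python3 -m creep '[[[0,-0.047,-0.059,-0.022,0,0],[0,-0.043,-0.062,-0.022,0,0],[0,-0.038,-0.065,-0.022,0,0],[0,-0.034,-0.067,-0.022,0,0],[0,-0.029,-0.07,-0.022,0,0]]]'
python3 -m creep '[[[0,-0.024,-0.071,-0.022,0,0],[0,-0.019,-0.073,-0.022,0,0],[0,-0.014,-0.074,-0.022,0,0],[0,-0.009,-0.075,-0.022,0,0],[0,-0.004,-0.075,-0.022,0,0]]]'
python3 - <<'E'
from h import *
go([.41,.16,.40],aim(20),12)
E
```

```text
time_s: 0.98
position: [0.3135, -0.4242, 0.4243]
eef_rot: [-0.726, 1.57, 3.115]
contact_force: [0.9, -1.2, -0.0]
grip_width: 0.64
time_s: 1.4
position: [0.4115, -0.2636, 0.4245]
eef_rot: [-0.033, 1.571, -2.13]
contact_force: [1.0, -0.1, -0.1]
grip_width: 0.637
turn total [-0.2996 -0.1025  0.0529] shift now-frame [ 0.0487 -0.4275 -0.7313]
[0.004, -0.036, -0.061] [-0.025, -0.0085, 0.0044]
[0.002, -0.031, -0.064] [-0.025, -0.0085, 0.0044]
[-0.0, -0.026, -0.066] [-0.025, -0.0085, 0.0044]
[-0.002, -0.02, -0.068] [-0.025, -0.0085, 0.0044]
[-0.004, -0.015, -0.069] [-0.025, -0.0085, 0.0044]
[-0.006, -0.01, -0.07] [-0.025, -0.0085, 0.0044]
[-0.008, -0.004, -0.07] [-0.025, -0.0085, 0.0044]
[-0.01, 0.002, -0.07] [-0.025, -0.0085, 0.0044]
[-0.012, 0.007, -0.069] [-0.025, -0.0085, 0.0044]
[-0.014, 0.013, -0.068] [-0.025, -0.0085, 0.0044]
[-0.015, 0.018, -0.067] [-0.025, -0.0085, 0.0044]
[-0.017, 0.024, -0.064] [-0.025, -0.0085, 0.0044]
```

```bash
python3 -m creep '[[[0.004,-0.036,-0.061,-0.025,-0.0085,0.0044],[0.002,-0.031,-0.064,-0.025,-0.0085,0.0044],[0,-0.026,-0.066,-0.025,-0.0085,0.0044],[-0.002,-0.02,-0.068,-0.025,-0.0085,0.0044],[-0.004,-0.015,-0.069,-0.025,-0.0085,0.0044]]]'
python3 -m creep '[[[-0.006,-0.01,-0.07,-0.025,-0.0085,0.0044],[-0.008,-0.004,-0.07,-0.025,-0.0085,0.0044],[-0.01,0.002,-0.07,-0.025,-0.0085,0.0044],[-0.012,0.007,-0.069,-0.025,-0.0085,0.0044],[-0.014,0.013,-0.068,-0.025,-0.0085,0.0044]]]'
python3 - <<'E'
from h import *
go([.40,.18,.27],aim(40),8)
print(tool()[2]['joint_positions'].round(2))
snap('wrist','w1')
E
```

```text
time_s: 1.82
position: [0.4105, -0.0867, 0.4137]
eef_rot: [0.28, 1.419, -1.422]
contact_force: [0.6, -0.4, -0.3]
grip_width: 0.638
time_s: 2.23
position: [0.41, 0.0897, 0.4035]
eef_rot: [0.083, 1.276, -1.221]
contact_force: [1.8, -0.0, -0.9]
grip_width: 0.639
turn total [-0.0476 -0.1277  0.017 ] shift now-frame [ 0.2042  0.0223 -0.2493]
[0.026, 0.003, -0.031] [-0.006, -0.016, 0.0021]
[0.024, 0.003, -0.032] [-0.006, -0.016, 0.0021]
[0.022, 0.004, -0.033] [-0.006, -0.016, 0.0021]
[0.021, 0.004, -0.034] [-0.006, -0.016, 0.0021]
[0.019, 0.005, -0.035] [-0.006, -0.016, 0.0021]
[0.017, 0.005, -0.036] [-0.006, -0.016, 0.0021]
[0.015, 0.006, -0.037] [-0.006, -0.016, 0.0021]
[0.014, 0.006, -0.037] [-0.006, -0.016, 0.0021]
[ 0.42 -0.1  -0.84  1.82  0.22  1.41 -0.19]
```

View pics/w1.png

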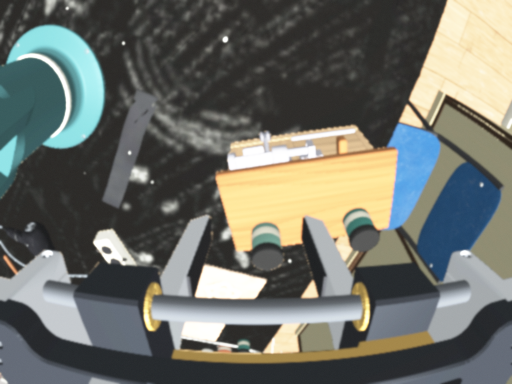

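```bash
python3 -m creep '[[[0.026,0.003,-0.031,-0.006,-0.016,0.002],[0.024,0.003,-0.032,-0.006,-0.016,0.002],[0.022,0.004,-0.033,-0.006,-0.016,0.002],[0.021,0.004,-0.034,-0.006,-0.016,0.002],[0.019,0.005,-0.035,-0.006,-0.016,0.002]]]'
python3 -m creep '[[[0.017,0.005,-0.036,-0.006,-0.016,0.002],[0.015,0.006,-0.037,-0.006,-0.016,0.002],[0.014,0.006,-0.037,-0.006,-0.016,0.002]]]'
python3 - <<'E'
from h import *
print(tool()[2]['joint_positions'].round(2))
print(viewer.camera_params('wrist'))
snap('wrist','w2')
a=cv2.imread('pics/w2_raw.png')[60:260,150:420]; cv2.imwrite('pics/w2z.png',cv2.resize(a,None,fx=2.9,fy=2.9,interpolation=cv2.INTER_CUBIC))
E
```

```text
time_s: 2.7
position: [0.405, 0.1442, 0.3198]
eef_rot: [0.031, 1.022, -1.179]
contact_force: [1.1, -0.4, 0.6]
grip_width: 0.639
time_s: 2.95
position: [0.4011, 0.1779, 0.2694]
eef_rot: [-0.005, 0.872, -1.152]
contact_force: [0.6, -0.5, 1.2]
grip_width: 0.64
[-0.03  0.36 -1.05  1.96  0.81  1.58 -0.95]
{'vertical_fov': 65.70646984690485, 'cx': 256.26171596113863, 'cy': 184.96870788214102, 'origin': array([0.33294084, 0.33043132, 0.33829908]), 'orientation': array([2.15593755, 0.00285396, 0.42194469])}
```

View pics/w2.png

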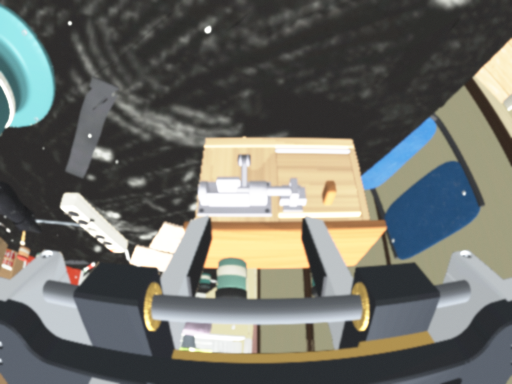

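View pics/w2z.png

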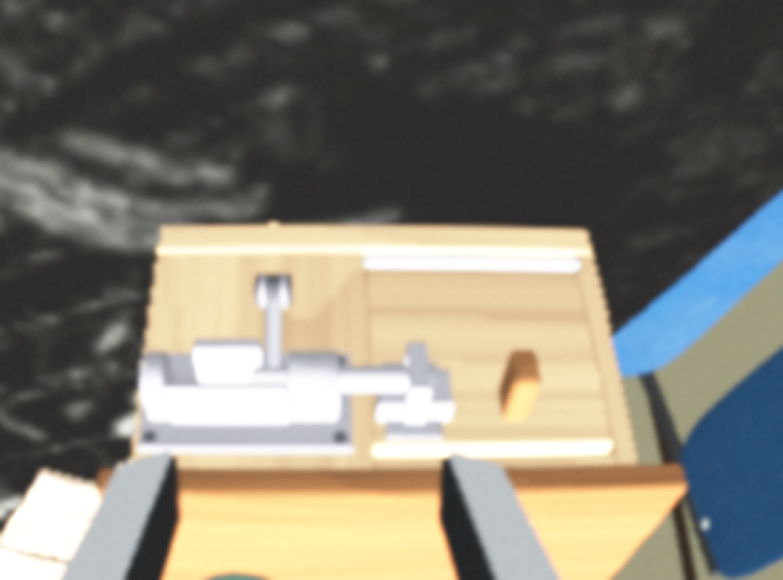

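```bash
cat > m2.py <<'E'
from h import *
p=viewer.camera_params('wrist')
c=cam('wrist')
z=lambda u,v:(u/2.9+150,v/2.9+60)
def P(u,v,h): return onz('wrist',*z(u,v),h,c)
A,B=P(363,262,.03),P(581,264,.03); print('hinge',A,B,np.linalg.norm(A-B),np.degrees(np.arctan2(*(B-A)[1::-1])))
A2,B2=P(163,226,0),P(587,230,0); print('base',A2,B2,np.linalg.norm(A2-B2),np.degrees(np.arctan2(*(B2-A2)[1::-1])))
A3,B3=P(100,467,.175),P(682,465,.175); print('board',A3,B3,np.linalg.norm(A3-B3),np.degrees(np.arctan2(*(B3-A3)[1::-1])))
for n,(a,b) in dict(h=(A,B),base=(A2,B2),board=(A3,B3)).items():
    print(n,'loc',l(a).round(4),l(b).round(4))
print('drum@.079',P(273,291,.079), l(P(273,291,.079)))
print('stem base', l(P(272,365,.12)))
print('pull end', l(P(520,350,.122)),l(P(520,370,.122)))
E
python3 m2.py
```

```text
hinge [0.50549135 0.01436057 0.03      ] [0.6168634  0.06767647 0.03      ] 0.12347598611281835 25.581316684742397
base [ 0.40315083 -0.0362952   0.        ] [0.62827709 0.06835959 0.        ] 0.2482628830618254 24.93237606125106
board [ 3.82996675e-01 -9.24746570e-05  1.75000000e-01] [0.61365312 0.10692475 0.175     ] 0.25427363891015575 24.88979514737861
h loc [-0.0091 -0.0107  0.03  ] [-0.0117  0.1127  0.03  ]
base loc [-0.0052 -0.1248  0.    ] [-0.0076  0.1234  0.    ]
board loc [-0.0465 -0.1282  0.175 ] [-0.0487  0.126   0.175 ]
drum@.079 [0.44825909 0.02796045 0.079     ] [-0.04511141 -0.05721978  0.079     ]
stem base [-0.04298188 -0.05642928  0.12      ]
pull end [-0.05984355  0.05424599  0.122     ] [-0.04349907  0.0576909   0.122     ]
```

```bash
sed -i "s/^LOC=.*/LOC=dict(yaw=np.radians(24.95),o=np.array([.516,.0169,0.]))/" h.py; python3 m2.py; python3 - <<'E'
from h import *
print(l(tool()[0]))
go(w([-.0756-.02,-.057,.125+.024]),aim(40),5)
E
```

```text
hinge [0.50549135 0.01436057 0.03      ] [0.6168634  0.06767647 0.03      ] 0.12347598611281835 25.581316684742397
base [ 0.40315083 -0.0362952   0.        ] [0.62827709 0.06835959 0.        ] 0.2482628830618254 24.93237606125106
board [ 3.82996675e-01 -9.24746570e-05  1.75000000e-01] [0.61365312 0.10692475 0.175     ] 0.25427363891015575 24.88979514737861
h loc [-0.0021 -0.0106  0.03  ] [-0.0035  0.1129  0.03  ]
base loc [ 0.0006 -0.1248  0.    ] [0.0007 0.1235 0.    ]
board loc [-0.0407 -0.1278  0.175 ] [-0.0404  0.1265  0.175 ]
drum@.079 [0.44825909 0.02796045 0.079     ] [-0.0386032  -0.05675347  0.079     ]
stem base [-0.036466   -0.05598393  0.12      ]
pull end [-0.05223949  0.05485166  0.122     ] [-0.03586195  0.05813583  0.122     ]
[-0.19660068 -0.03710598  0.26574989]
turn total [-0.0001  0.0011  0.0037] shift now-frame [ 0.3092 -0.0362  0.0036]
[0.062, -0.007, 0.001] [-0.0, 0.0002, 0.0007]
[0.062, -0.007, 0.001] [-0.0, 0.0002, 0.0007]
[0.062, -0.008, 0.001] [-0.0, 0.0002, 0.0007]
[0.062, -0.008, 0.001] [-0.0, 0.0002, 0.0007]
[0.062, -0.008, 0.001] [-0.0, 0.0002, 0.0007]
```

```bash
python3 -m creep '[[[0.062,-0.007,0.001,0,0,0.0007],[0.062,-0.007,0.001,0,0,0.0007],[0.062,-0.008,0.001,0,0,0.0007],[0.062,-0.008,0.001,0,0,0.0007],[0.062,-0.008,0.001,0,0,0.0007]]]' 50
python3 - <<'E'
from h import *
t=tool();print(l(t[0]),t[2]['joint_positions'].round(2))
snap('wrist','w3')
a=cv2.imread('pics/w3_raw.png')[60:310,110:430]; cv2.imwrite('pics/w3z.png',cv2.resize(a,None,fx=2.4,fy=2.4,interpolation=cv2.INTER_CUBIC))
E
```

```text
time_s: 3.42
position: [0.4254, 0.076, 0.152]
eef_rot: [0.008, 0.875, -1.137]
contact_force: [1.0, 0.2, 0.3]
grip_width: 0.533
[-0.09185444 -0.05722544  0.15200903] [ 0.08  0.45 -0.93  2.18  1.03  1.32 -1.05]
```

View pics/w3z.png

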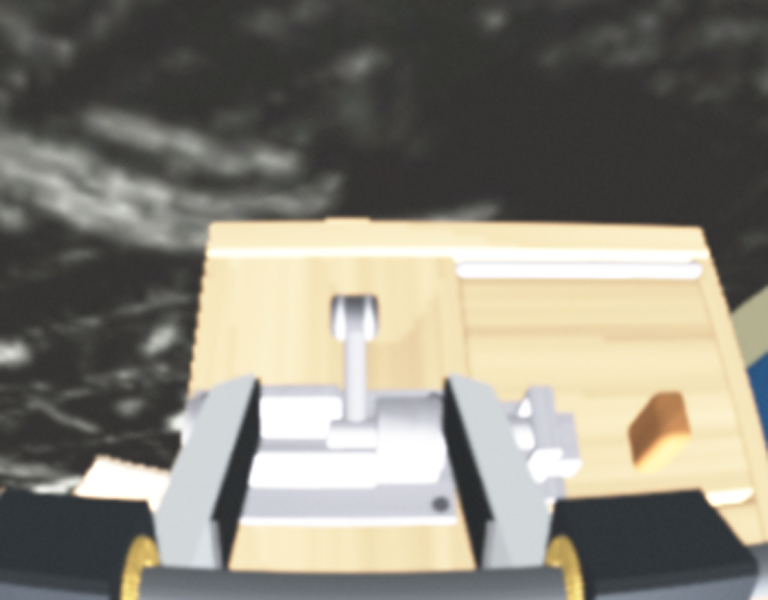

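```bash
python3 - <<'E'
from h import *
q=lambda u,v:(u/2.4+110,v/2.4+60)
print(l(onz('wrist',*q(354,317),.079)), l(onz('wrist',*q(354,418),.119)))
print(proj('wrist',w([-.037,-.0568,.0787])),q(354,317))
print('hinge',l(onz('wrist',*q(459,266),.03)),l(onz('wrist',*q(700,266),.03)))
# TCP->grasp
go(w([-.037,-.0568,.079]),aim(40),4)
E
```

```text
[-0.03512242 -0.05926375  0.079     ] [-0.03469988 -0.05935294  0.119     ]
[260.31693673 190.62261633] (257.5, 192.08333333333334)
hinge [ 0.00045726 -0.01246506  0.03      ] [-0.00028362  0.10683694  0.03      ]
turn total [-0.0025 -0.0002  0.0021] shift now-frame [ 0.1722  0.0072 -0.0111]
[0.043, 0.002, -0.003] [-0.0006, -0.0001, 0.0005]
[0.043, 0.002, -0.003] [-0.0006, -0.0001, 0.0005]
[0.043, 0.002, -0.003] [-0.0006, -0.0001, 0.0005]
[0.043, 0.002, -0.003] [-0.0006, -0.0001, 0.0005]
```

```bash
python3 -m creep '[[[0.043,-0.001,-0.003,0,0,0],[0.043,0,-0.003,0,0,0],[0.043,0,-0.002,0,0,0],[0.043,0,-0.002,0,0,0],[0,0,0,0,0,0]]]' 36
python3 - <<'E'
from h import *
t=tool();print(l(t[0]),t[2]['contact_force'])
snap('wrist','w4',(110,60,430,310),2.4)
E
```

```text
time_s: 3.88
position: [0.446, 0.0279, 0.0816]
eef_rot: [0.002, 0.874, -1.144]
contact_force: [-0.5, -1.7, -0.1]
grip_width: 0.384
[-0.0394542  -0.05882209  0.08164903] [-0.47125121 -1.65173567 -0.10300936]
```

View pics/w4.png

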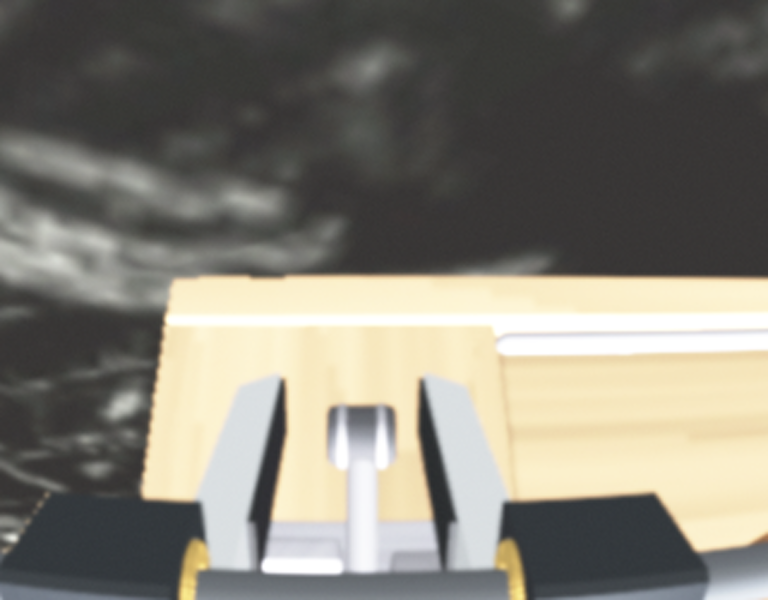

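```bash
python3 -m creep '[[[0.006,0.004,0,0,0,0],[0,0,0,0,0,0],[0,0,0,0,0,0],[0,0,0,0,0,0],[0,0,0,0,0,0]]]' 14 25
python3 -m creep '[[[0,0,0,0,0,0],[0,0,0,0,0,0]]]' 
python3 - <<'E'
from h import *
t=tool();print(l(t[0]),t[2]['contact_force'],t[2]['grip_width']*94)
snap('wrist','w5',(110,60,430,310),2.4)
E
```

```text
time_s: 4.35
position: [0.4493, 0.0299, 0.082]
eef_rot: [0.009, 0.874, -1.135]
contact_force: [-1.7, 2.0, 4.5]
grip_width: 0.19
time_s: 4.52
position: [0.4493, 0.0298, 0.0819]
eef_rot: [0.009, 0.874, -1.135]
contact_force: [-3.1, 2.4, 6.8]
grip_width: 0.189
[-0.0398342  -0.05502968  0.08192867] [-3.09440398  2.37962811  6.757518  ] 17.756247751601272
```

View pics/w5.png

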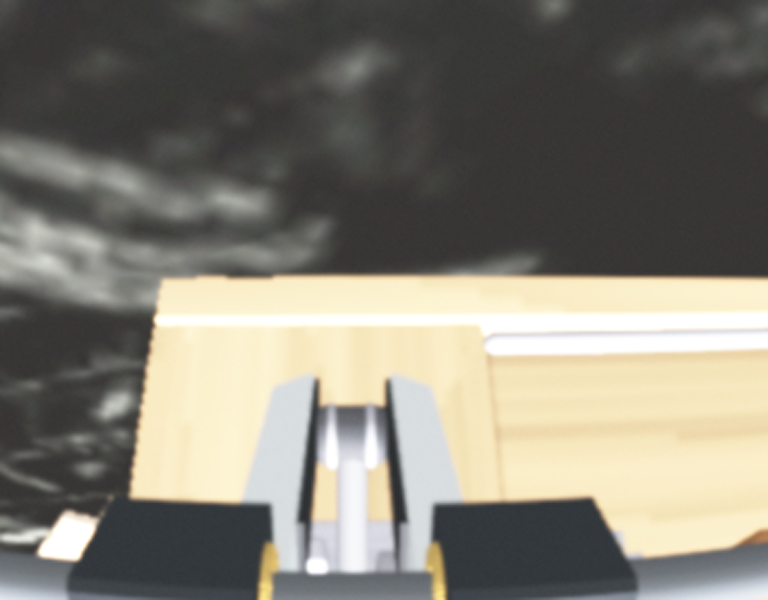

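```bash
python3 -m creep '[[[-0.0168,0,-0.0075,0,0,0],[-0.018,0,-0.0038,0,0,0],[-0.0184,0,0,0,0,0]]]' 14 20
python3 - <<'E'
from h import *
t=tool();print(l(t[0]),t[2]['contact_force'],t[2]['grip_width']*94)
E
python3 -m creep '[[[-0.018,0,0.0038,0,0,0],[-0.0168,0,0.0075,0,0,0],[-0.0149,0,0.0108,0,0,0],[0,0,0,0,0,0]]]'
python3 - <<'E'
from h import *
t=tool();print(l(t[0]),t[2]['contact_force'],t[2]['grip_width']*94)
snap('wrist','w6',(110,60,430,310),2.4)
go(t[0]+L()[0]@[0,-.0455,0],aim(40),5)
E
```

```text
time_s: 4.82
position: [0.4397, 0.0497, 0.0986]
eef_rot: [0.007, 0.875, -1.137]
contact_force: [1.7, -2.7, -2.6]
grip_width: 0.188
[-0.06195506 -0.05530989  0.09863549] [ 1.70166957 -2.73751725 -2.55294331] 17.709920300039656
time_s: 5.15
position: [0.4371, 0.0565, 0.126]
eef_rot: [0.01, 0.875, -1.134]
contact_force: [-9.1, 8.2, 1.0]
grip_width: 0.193
[-0.06922793 -0.05484955  0.12597537] [-9.13273509  8.16741515  0.98108117] 18.100320861321155
turn total [-0.0029 -0.0008 -0.0003] shift now-frame [-0.001  -0.0909  0.0015]
[-0.0, -0.018, 0.0] [-0.0006, -0.0002, -0.0001]
[-0.0, -0.018, 0.0] [-0.0006, -0.0002, -0.0001]
[-0.0, -0.018, 0.0] [-0.0006, -0.0002, -0.0001]
[-0.0, -0.018, 0.0] [-0.0006, -0.0002, -0.0001]
[-0.0, -0.018, 0.0] [-0.0006, -0.0002, -0.0001]
```

View pics/w6.png

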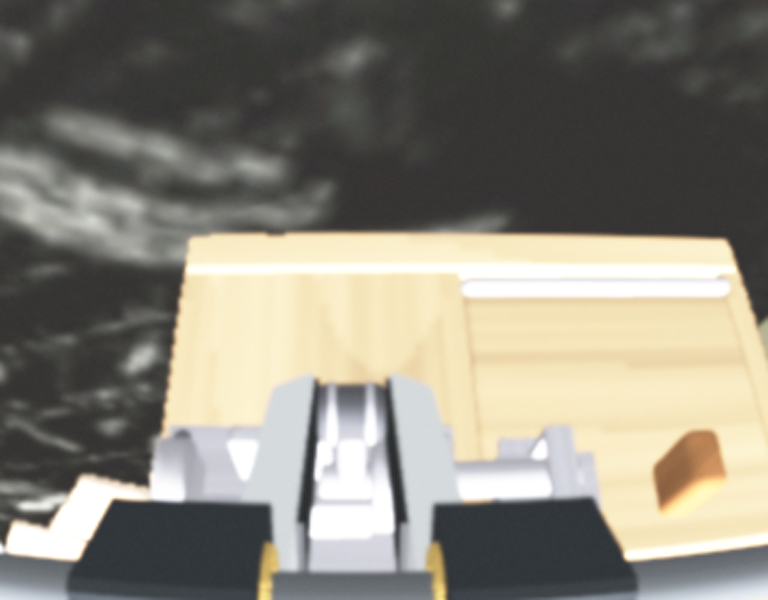

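```bash
python3 -m creep '[[[0.002,-0.014,-0.003,0,0,0],[0,-0.018,0,0,0,0],[0,-0.018,0,0,0,0],[0,-0.018,0,0,0,0],[0,0,0,0,0,0]]]' 14 30
python3 - <<'E'
from h import *
t=tool();print(l(t[0]),L()[0].T@t[2]['contact_force'],t[2]['grip_width']*94)
snap('wrist','w7',(110,60,430,310),2.4)
E
```

```text
time_s: 5.62
position: [0.4043, 0.0412, 0.1227]
eef_rot: [0.007, 0.874, -1.136]
contact_force: [-5.0, 6.3, 3.6]
grip_width: 0.188
[-0.06920038 -0.09101747  0.12269612] [-7.86939    -1.89892694  3.60003507] 17.65778634239573
```

View pics/w7.png

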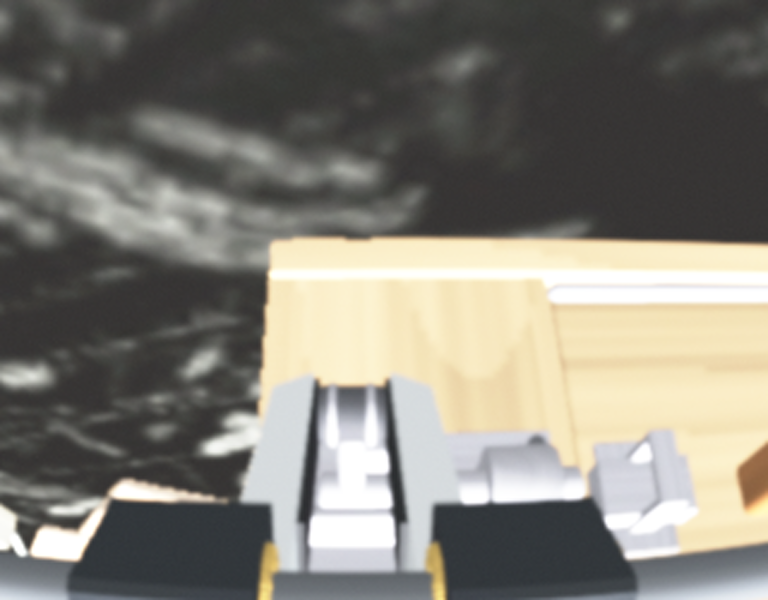

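```bash
python3 -m creep '[[[0,-0.01,0,0,0,0],[0,-0.008,0,0,0,0],[0,-0.003,0,0,0,0],[0,0,0,0,0,0]]]'
python3 - <<'E'
from h import *
t=tool();print(l(t[0]),L()[0].T@t[2]['contact_force'],t[2]['grip_width']*94)
E
python3 -m creep '[[[0,-0.005,0,0,0,0],[0,0,0,0,0,0]]]'
python3 - <<'E'
from h import *
t=tool();print(l(t[0]),L()[0].T@t[2]['contact_force'],t[2]['grip_width']*94)
E
```

```text
time_s: 6.0
position: [0.3956, 0.0373, 0.1226]
eef_rot: [0.008, 0.874, -1.136]
contact_force: [-3.7, 5.6, 5.1]
grip_width: 0.186
[-0.06926801 -0.10053619  0.12263932] [-6.59972452 -0.95962813  5.05424922] 17.52568018841095
time_s: 6.17
position: [0.3947, 0.037, 0.123]
eef_rot: [0.012, 0.874, -1.132]
contact_force: [6.5, 5.1, 2.8]
grip_width: 0.185
[-0.06940814 -0.10151972  0.12296871] [-1.85407294  8.05411072  2.78427438] 17.38149369713042
```

```bash
python3 -m creep '[[[0,0.003,0,0,0,0],[0.0149,0,-0.0108,0,0,0],[0.0168,0,-0.0075,0,0,0],[0,0,0,0,0,0]]]' 14 10
python3 - <<'E'
from h import *
t=tool();print(l(t[0]),L()[0].T@t[2]['contact_force'],t[2]['grip_width']*94)
snap('wrist','w8',(110,60,430,310),2.4)
E
```

```text
time_s: 6.5
position: [0.3966, 0.0333, 0.1034]
eef_rot: [0.006, 0.874, -1.138]
contact_force: [6.0, -1.4, 0.9]
grip_width: 0.189
[-0.06527447 -0.10132696  0.1033944 ] [3.84114701 4.88007839 0.9472395 ] 17.745859832324186
```

View pics/w8.png

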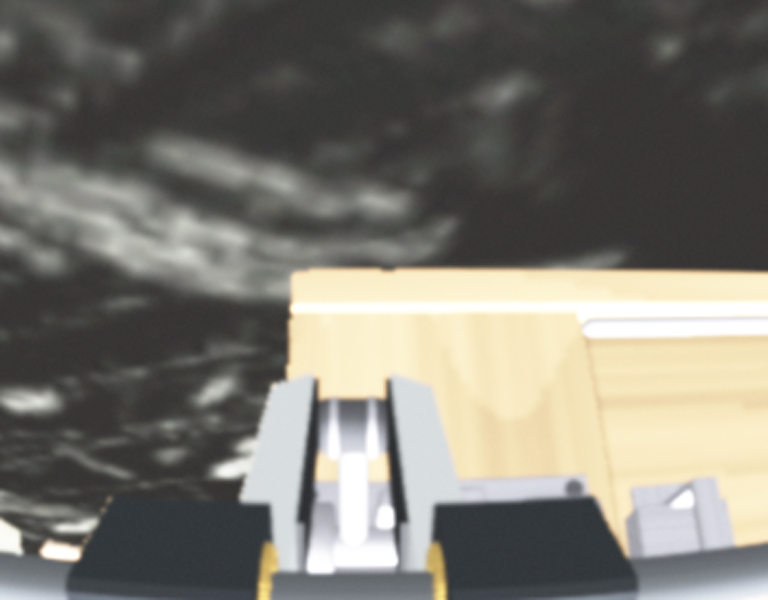

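```bash
python3 -m creep '[[[0.018,0.002,-0.0038,0,0,0],[0.0184,0,0,0,0,0],[0.018,0,0.0038,0,0,0],[0,0,0,0,0,0]]]' 14 8
python3 - <<'E'
from h import *
t=tool();print(l(t[0]),L()[0].T@t[2]['contact_force'],t[2]['grip_width']*94)
snap('wrist','w9',(110,60,430,310),2.4)
E
```

```text
time_s: 6.88
position: [0.4048, 0.0175, 0.0822]
eef_rot: [0.005, 0.875, -1.14]
contact_force: [1.2, -0.5, -2.6]
grip_width: 0.193
[-0.0474201  -0.10055037  0.08218637] [ 0.90164851  0.86360776 -2.64826656] 18.15152600442404
```

View pics/w9.png

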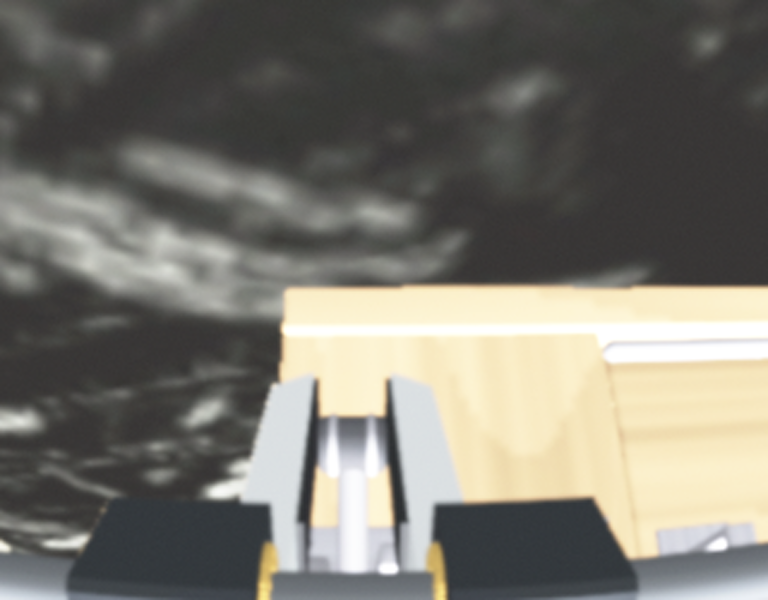

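Handle is nearly down and inside the rear notch. Last arc step, release, back off.

```bash
python3 -m creep '[[[0.0125,0,0.0056,0,0,0],[0,0,0,0,0,0],[0,0,0,0,0,0]]]' 34
python3 -m creep '[[[0,0,0,0,0,0],[0,0,0,0,0,0],[-0.02,0,0,0,0,0],[-0.05,0,0,0,0,0],[-0.06,0,0,0,0,0]]]' 34
python3 -m creep '[[[-0.06,0,0,0,0,0],[-0.06,0,0,0,0,0],[0,0,0,0,0,0]]]' 34
python3 - <<'E'
from h import *
t=tool();print(l(t[0]),L()[0].T@t[2]['contact_force'],t[2]['grip_width']*94)
snap('wrist','w10',(110,60,430,310),2.4)
E
```

```text
time_s: 7.18
position: [0.4076, 0.0132, 0.0806]
eef_rot: [0.008, 0.874, -1.137]
contact_force: [0.1, -0.0, -0.5]
grip_width: 0.347
time_s: 7.6
position: [0.3892, 0.051, 0.1304]
eef_rot: [0.004, 0.875, -1.14]
contact_force: [0.2, 0.5, -0.1]
grip_width: 0.361
time_s: 7.85
position: [0.374, 0.09, 0.1797]
eef_rot: [0.016, 0.875, -1.127]
contact_force: [0.6, 1.1, 0.4]
grip_width: 0.358
[-0.12614225 -0.09787422  0.1797435 ] [-0.75933229  1.02902067  0.35857268] 33.61111842315085
```

View pics/w10.png

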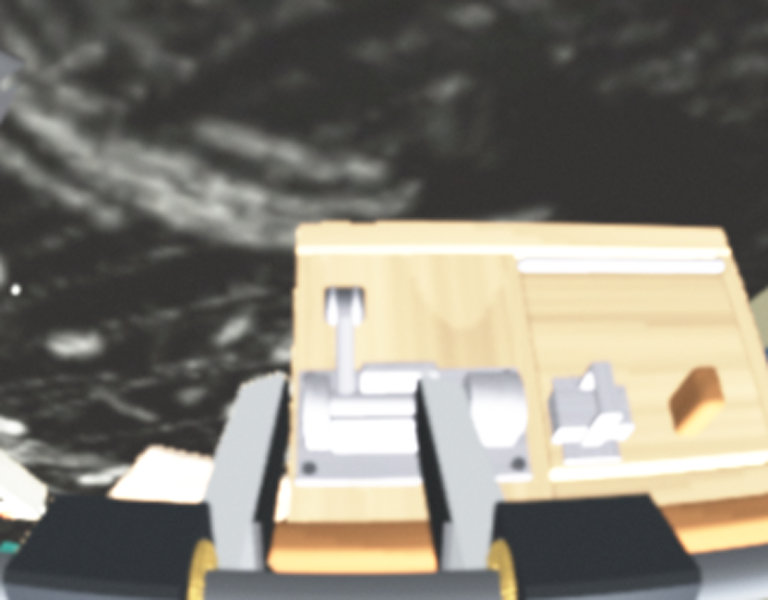

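```bash
python3 - <<'E'
from h import *
go(w([-.115,.055,.205]),aim(45),6)
E
```

```text
turn total [-0.003  -0.0283 -0.0011] shift now-frame [-0.0283  0.3075  0.0457]
[-0.005, 0.051, 0.008] [-0.0005, -0.0047, -0.0002]
[-0.005, 0.051, 0.008] [-0.0005, -0.0047, -0.0002]
[-0.005, 0.051, 0.008] [-0.0005, -0.0047, -0.0002]
[-0.004, 0.051, 0.008] [-0.0005, -0.0047, -0.0002]
[-0.004, 0.051, 0.008] [-0.0005, -0.0047, -0.0002]
[-0.004, 0.051, 0.008] [-0.0005, -0.0047, -0.0002]
```

```bash
python3 -m creep '[[[-0.005,0.051,0.008,-0.0005,-0.0047,0],[-0.005,0.051,0.008,-0.0005,-0.0047,0],[-0.005,0.051,0.008,-0.0005,-0.0047,0],[-0.004,0.051,0.008,-0.0005,-0.0047,0],[-0.004,0.051,0.008,-0.0005,-0.0047,0]]]' 24
python3 -m creep '[[[-0.004,0.051,0.008,-0.0005,-0.0047,0],[0,0,0,0,0,0]]]'
python3 - <<'E'
from h import *
t=tool();print(l(t[0]),t[2]['joint_positions'].round(2))
snap('wrist','w11',(110,60,430,310),2.4)
E
```

```text
time_s: 8.32
position: [0.494, 0.132, 0.1978]
eef_rot: [-0.003, 0.799, -1.139]
contact_force: [-0.6, -0.7, -0.0]
grip_width: 0.252
time_s: 8.48
position: [0.5195, 0.1422, 0.2018]
eef_rot: [-0.002, 0.785, -1.139]
contact_force: [0.1, 0.6, 0.6]
grip_width: 0.254
[-0.11214164  0.05606954  0.20181299] [-0.06  0.58 -0.88  1.88  1.09  1.55 -0.95]
```

View pics/w11.png

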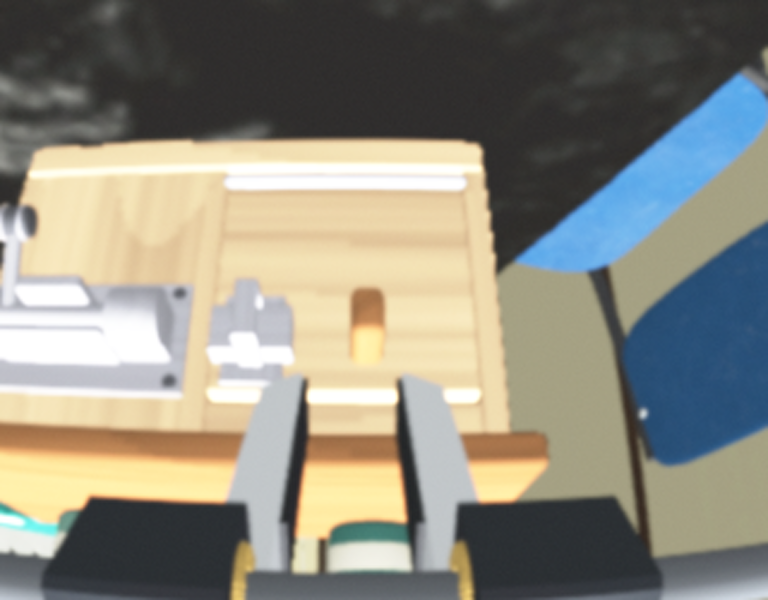

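```bash
python3 - <<'E'
from h import *
c=cam('wrist');q=lambda u,v:(u/2.4+110,v/2.4+60)
print(l(onz('wrist',*q(367.5,326),.133,c)),l(onz('wrist',*q(367.5,290),.111,c)))
for e in(-.036,0):print((np.array(proj('wrist',w([e,.055,.133]),c))-[110,60])*2.4)
print('hinge',l(onz('wrist',*q(226,180),.03,c)),l(onz('wrist',*q(465,181),.03,c)))
print('keeper right edge',l(onz('wrist',*q(293,350),.13,c)))
P=w([-.030,.0575,.122]); go(P,aim(45),4)
E
```

```text
[-0.03885321  0.06033337  0.133     ] [-0.02807582  0.06071906  0.111     ]
[353.6508973 329.2570643]
[353.51044721 365.89280268]
hinge [ 0.00065604 -0.01052121  0.03      ] [0.00146093 0.11210889 0.03      ]
keeper right edge [-0.0098376   0.02928792  0.13      ]
turn total [ 0.0003 -0.0002  0.0009] shift now-frame [0.2291 0.0073 0.0046]
[0.057, 0.002, 0.001] [0.0001, -0.0, 0.0002]
[0.057, 0.002, 0.001] [0.0001, -0.0, 0.0002]
[0.057, 0.002, 0.001] [0.0001, -0.0, 0.0002]
[0.057, 0.002, 0.001] [0.0001, -0.0, 0.0002]
```

```bash
python3 -m creep '[[[0.04,0.009,0.001,0,0,0],[0.04,0,0.001,0,0,0],[0.04,0,0.001,0,0,0],[0.04,0,0.001,0,0,0],[0,0,0,0,0,0]]]' 26
python3 - <<'E'
from h import *
t=tool();print(l(t[0]),t[2]['contact_force'])
snap('wrist','w12',(110,60,430,310),2.4)
go(w([-.030,.0605,.122]),aim(45),2)
E
```

```text
time_s: 8.95
position: [0.5443, 0.0873, 0.1448]
eef_rot: [-0.008, 0.784, -1.144]
contact_force: [-1.0, -1.0, -0.1]
grip_width: 0.277
[-0.05191975  0.05535853  0.14484844] [-0.9957181  -0.96514615 -0.14127186]
turn total [0.0006 0.0001 0.0015] shift now-frame [ 0.0676  0.0093 -0.0007]
[0.034, 0.005, -0.0] [0.0003, 0.0, 0.0007]
[0.034, 0.005, -0.0] [0.0003, 0.0, 0.0007]
```

View pics/w12.png

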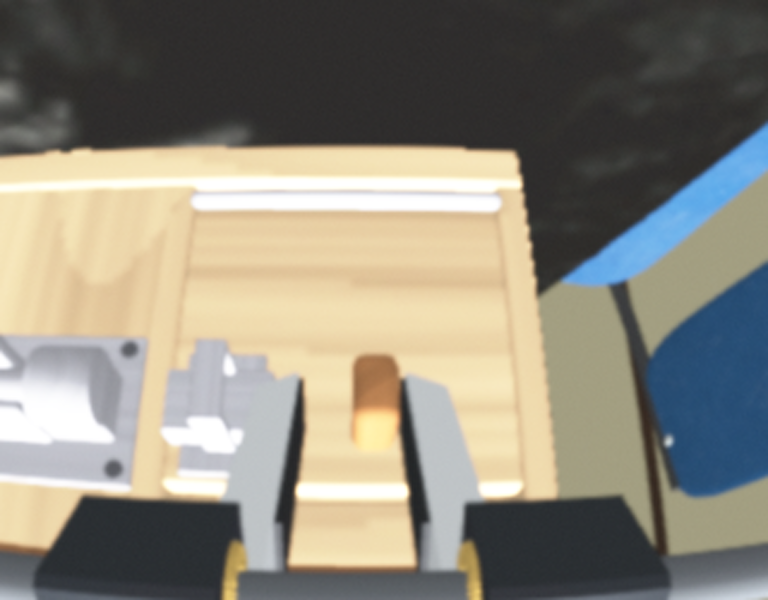

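```bash
python3 -m creep '[[[0,0.014,0,0,0,0.0015],[0.02,0,0,0,0,0],[0,0,0,0,0,0]]]' 26
python3 - <<'E'
from h import *
t=tool();print(l(t[0]),t[2]['contact_force'])
snap('wrist','w13',(110,60,430,310),2.4)
go(w([-.030,.0615,.122]),aim(45),2)
E
```

```text
time_s: 9.25
position: [0.5547, 0.0874, 0.14]
eef_rot: [0.003, 0.785, -1.131]
contact_force: [-0.4, -0.5, -1.0]
grip_width: 0.275
[-0.04757336  0.06477929  0.14002351] [-0.40699887 -0.51690499 -1.00123205]
turn total [ 0.0003 -0.0001 -0.001 ] shift now-frame [ 0.0514 -0.0064 -0.0004]
[0.026, -0.003, -0.0] [0.0002, -0.0, -0.0005]
[0.026, -0.003, -0.0] [0.0002, -0.0, -0.0005]
```

View pics/w13.png

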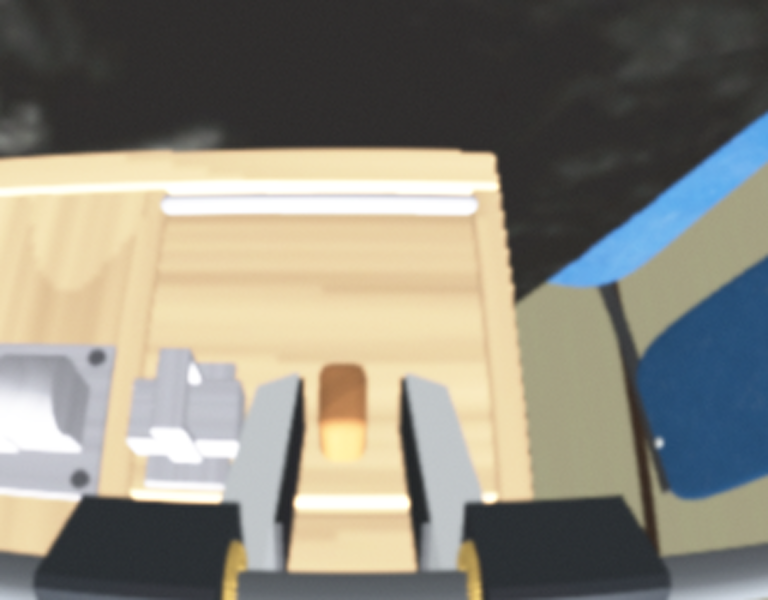

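```bash
python3 -m creep '[[[0.017,-0.006,0,0,0,0],[0.017,0,0,0,0,0],[0.016,0,0,0,0,0],[0,0,0,0,0,0]]]' 26
python3 - <<'E'
from h import *
t=tool();print(l(t[0]),t[2]['contact_force'])
snap('wrist','w14',(110,60,430,310),2.4)
E
```

```text
time_s: 9.63
position: [0.5592, 0.0689, 0.1218]
eef_rot: [0.0, 0.785, -1.133]
contact_force: [0.2, 0.3, -0.5]
grip_width: 0.275
[-0.02891653  0.06104706  0.12175244] [ 0.15570344  0.26642444 -0.48330356]
```

View pics/w14.png

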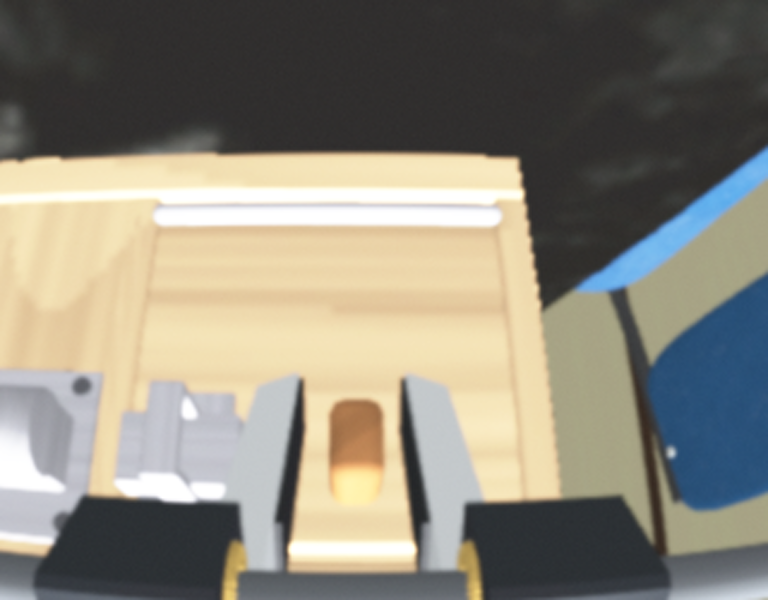

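```bash
python3 -m creep '[[[0,0,0,0,0,0],[0,0,0,0,0,0],[0,0,0,0,0,0]]]' 10 12
python3 - <<'E'
from h import *
t=tool();p=l(t[0]);print(p,t[2]['contact_force'],t[2]['grip_width']*94)
h=p-[0,0,.03];rr=np.hypot(h[0],h[2]);a0=np.arctan2(-h[0],h[2]);n=12
prev=p;print(np.degrees(a0))
for i in range(n):
    a=a0+np.radians(68)*(i+1)/n; q=np.array([-rr*np.sin(a),p[1],.03+rr*np.cos(a)])
    d=q-prev;prev=q;T=np.radians(45+1.5*i)
    print(i+1,round((d[0]*np.sin(T)-d[2]*np.cos(T))/.5,4),round((d[0]*np.cos(T)+d[2]*np.sin(T))/.5,4), q.round(3))
E
```

```text
time_s: 9.93
position: [0.5593, 0.071, 0.1231]
eef_rot: [0.003, 0.786, -1.129]
contact_force: [1.5, 0.9, -1.4]
grip_width: 0.151
[-0.03081808  0.06210288  0.12314357] [ 1.4619983   0.88112335 -1.43646179] 14.224240549625044
18.30764578379715
1 -0.0078 -0.0177 [-0.04   0.062  0.12 ]
2 -0.0065 -0.0183 [-0.049  0.062  0.115]
3 -0.0052 -0.0187 [-0.057  0.062  0.11 ]
4 -0.0038 -0.019 [-0.064  0.062  0.104]
5 -0.0024 -0.0192 [-0.071  0.062  0.097]
6 -0.001 -0.0194 [-0.078  0.062  0.09 ]
7 0.0004 -0.0194 [-0.083  0.062  0.082]
8 0.0018 -0.0193 [-0.088  0.062  0.074]
9 0.0032 -0.0191 [-0.092  0.062  0.065]
10 0.0046 -0.0189 [-0.095  0.062  0.055]
11 0.0059 -0.0185 [-0.097  0.062  0.046]
12 0.0073 -0.018 [-0.098  0.062  0.036]
```

```bash
python3 -m creep '[[[-0.008,0,-0.0177,0,-0.0083,0],[-0.0065,0,-0.0183,0,-0.0083,0],[-0.005,0,-0.0187,0,-0.0083,0],[0,0,0,0,0,0]]]'
python3 - <<'E'
from h import *
t=tool();p=l(t[0]);print(p,L()[0].T@t[2]['contact_force'],t[2]['grip_width']*94)
snap('wrist','w15',(110,60,430,310),2.4)
E
```

```text
time_s: 10.27
position: [0.5478, 0.0961, 0.109]
eef_rot: [0.002, 0.707, -1.128]
contact_force: [1.3, 3.4, 0.2]
grip_width: 0.148
[-0.05840712  0.06228971  0.10898095] [-2.52293774  2.64130151  0.16577351] 13.866120327255
```

View pics/w15.png

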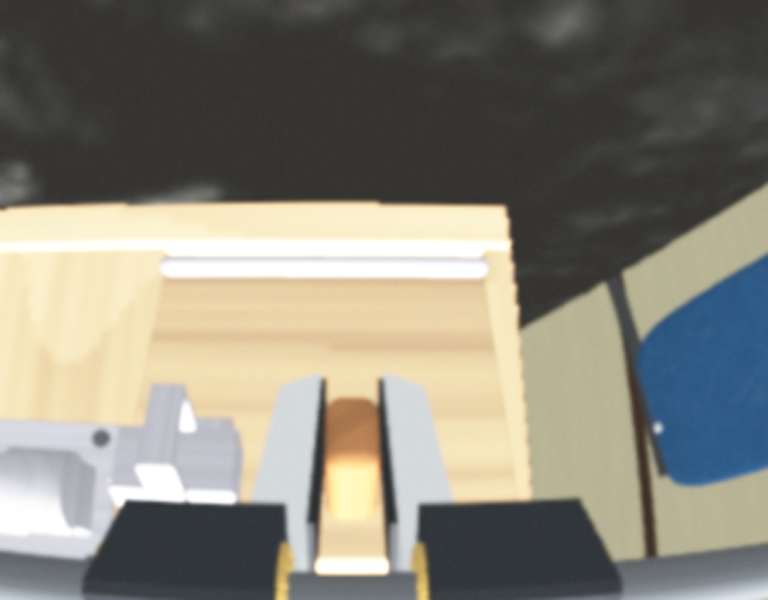

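The flap is following. Continue the arc.

```bash
python3 -m creep '[[[-0.004,0,-0.019,0,-0.0083,0],[-0.0024,0,-0.0192,0,-0.0083,0],[-0.001,0,-0.0194,0,-0.0083,0],[0,0,0,0,0,0]]]'
python3 - <<'E'
from h import *
t=tool();p=l(t[0]);print(p,L()[0].T@t[2]['contact_force'],t[2]['grip_width']*94)
E
python3 -m creep '[[[0.0004,0,-0.0194,0,-0.0083,0],[0.0018,0,-0.0193,0,-0.0083,0],[0.0032,0,-0.0191,0,-0.0083,0],[0,0,0,0,0,0]]]'
python3 - <<'E'
from h import *
t=tool();p=l(t[0]);print(p,L()[0].T@t[2]['contact_force'],t[2]['grip_width']*94,t[2]['joint_positions'].round(2))
snap('wrist','w16',(110,60,430,310),2.4)
E
```

```text
time_s: 10.65
position: [0.5394, 0.1145, 0.0888]
eef_rot: [0.003, 0.628, -1.128]
contact_force: [5.7, 2.6, -3.6]
grip_width: 0.145
[-0.07863899  0.06236252  0.08883458] [ 0.02710725  6.28471854 -3.59836128] 13.585799484852114
time_s: 10.98
position: [0.5336, 0.127, 0.0634]
eef_rot: [0.002, 0.55, -1.129]
contact_force: [6.3, 1.6, -3.0]
grip_width: 0.148
[-0.09238819  0.06244546  0.06336981] [ 1.1955979   6.41917373 -2.99924197] 13.911824837962177 [-0.26  0.9  -0.67  1.89  1.33  1.62 -1.25]
```

View pics/w16.png

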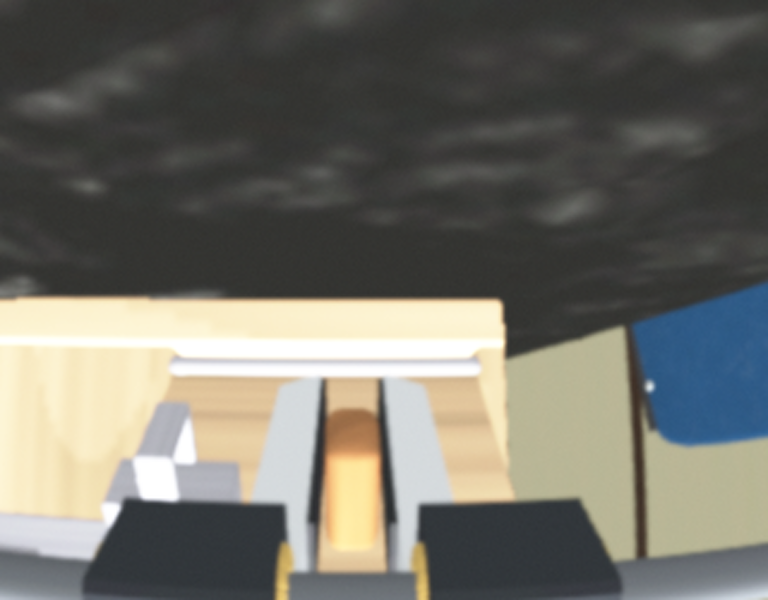

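```bash
python3 -m creep '[[[0.0046,0,-0.0189,0,-0.0083,0],[0.0059,0,-0.0185,0,-0.0083,0],[0,0,0,0,0,0]]]'
python3 - <<'E'
from h import *
t=tool();p=l(t[0]);print(p,L()[0].T@t[2]['contact_force'],t[2]['grip_width']*94,t[2]['joint_positions'].round(2))
E
python3 -m creep '[[[0.0073,0,-0.018,0,-0.0083,0],[0,0,0,0,0,0]]]'
python3 - <<'E'
from h import *
t=tool();p=l(t[0]);print(p,L()[0].T@t[2]['contact_force'],t[2]['grip_width']*94,t[2]['joint_positions'].round(2))
snap('wrist','w17',(110,60,430,310),2.4)
E
```

```text
time_s: 11.28
position: [0.5317, 0.1313, 0.0447]
eef_rot: [0.003, 0.498, -1.129]
contact_force: [8.3, 2.3, -1.7]
grip_width: 0.15
[-0.09712241  0.06246082  0.04468953] [ 1.41461288  8.49910553 -1.67274993] 14.061521398138328 [-0.31  0.96 -0.63  1.87  1.35  1.66 -1.3 ]
time_s: 11.45
position: [0.5313, 0.1322, 0.036]
eef_rot: [0.003, 0.471, -1.129]
contact_force: [4.6, 1.4, 0.2]
grip_width: 0.149
[-0.09807744  0.06251966  0.03595483] [0.69949824 4.70870861 0.17167389] 14.023664712133273 [-0.33  0.98 -0.62  1.86  1.36  1.68 -1.32]
```

View pics/w17.png

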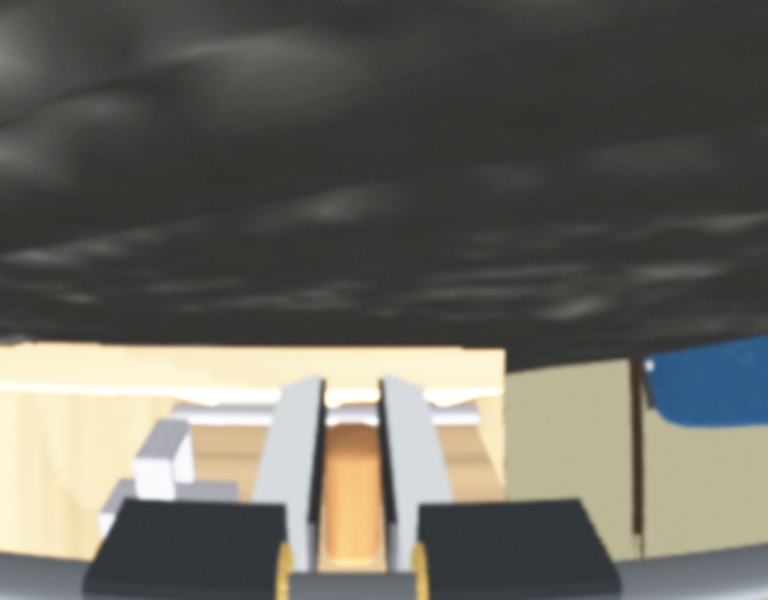

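```bash
python3 -m creep '[[[0.003,0,-0.006,0,0,0],[0.003,0,-0.006,0,0,0],[0,0,0,0,0,0]]]'
python3 - <<'E'
from h import *
t=tool();p=l(t[0]);print(p,L()[0].T@t[2]['contact_force'],t[2]['grip_width']*94)
E
```

```text
time_s: 11.75
position: [0.5314, 0.1323, 0.0305]
eef_rot: [0.004, 0.472, -1.13]
contact_force: [0.2, 3.5, 10.6]
grip_width: 0.146
[-0.09809172  0.06262963  0.03053504] [-3.13536877  1.66918478 10.55998952] 13.737795125187917
```

```bash
python3 -m creep '[[[0.002,0,-0.004,0,0,0],[0,0,0,0,0,0]]]'
python3 - <<'E'
from h import *
t=tool();p=l(t[0]);print(p,L()[0].T@t[2]['contact_force'],t[2]['grip_width']*94)
snap('scene','s1',(190,120,320,270),4);snap('top','t1',(170,120,350,310),3.1)
E
```

```text
time_s: 11.92
position: [0.5314, 0.1322, 0.0286]
eef_rot: [0.004, 0.472, -1.13]
contact_force: [0.2, 4.7, 12.5]
grip_width: 0.14
[-0.09801752  0.0626355   0.02856164] [-4.20093159  2.18892859 12.45079921] 13.187453745274368
```

View pics/s1.png

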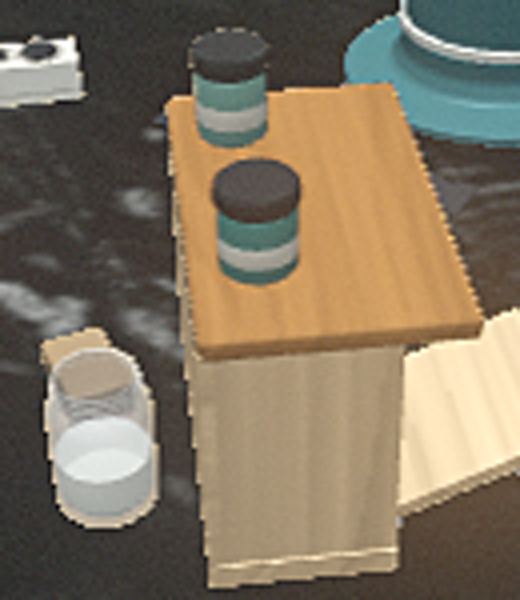

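```bash
python3 -m creep '[[[0,0,0,0,0,0],[0,0,0,0,0,0],[0,0,0,0,0,0]]]' 34
python3 -m creep '[[[-0.01,0,0,0,0,0],[-0.03,0,0,0,0,0],[-0.05,0,0,0,0,0],[-0.06,0,0,0,0,0],[-0.06,0,0,0,0,0]]]' 34
python3 -m creep '[[[-0.06,0,0,0,0,0],[-0.06,0,0,0,0,0],[0,0,0,0,0,0]]]' 34
python3 - <<'E'
from h import *
t=tool();p=l(t[0]);print(p,L()[0].T@t[2]['contact_force'],t[2]['grip_width']*94)
snap('wrist','w18');snap('scene','s2',(190,100,360,270),3.5)
c=cam('scene')
for a in(1.0,1.05,1.1,1.15):
    for y in (.1115,): # flap far top corners outer/inner
        P=[-.115*np.sin(a),y,.03+.115*np.cos(a)];Q=[P[0]+.012*np.cos(a),y,P[2]+.012*np.sin(a)]
        print(a,((proj('scene',w(P),c)-[190,100])*3.5).round(),((proj('scene',w(Q),c)-[190,100])*3.5).round())
E
```

```text
time_s: 12.27
position: [0.5307, 0.1315, 0.0273]
eef_rot: [0.002, 0.473, -1.132]
contact_force: [-0.6, -0.6, 0.6]
grip_width: 0.315
time_s: 12.68
position: [0.4897, 0.2179, 0.076]
eef_rot: [0.001, 0.473, -1.131]
contact_force: [1.0, 0.2, 0.1]
grip_width: 0.363
time_s: 12.93
position: [0.4654, 0.2709, 0.1047]
eef_rot: [0.004, 0.478, -1.125]
contact_force: [0.4, 1.1, 0.6]
grip_width: 0.36
[-0.25158193  0.06128492  0.1046727 ] [-0.80443177  0.7947158   0.59768264] 33.82826685107778
1.0 [502. 441.] [494. 431.]
1.05 [506. 447.] [498. 436.]
1.1 [509. 452.] [503. 441.]
1.15 [512. 457.] [506. 446.]
```

View pics/w18.png

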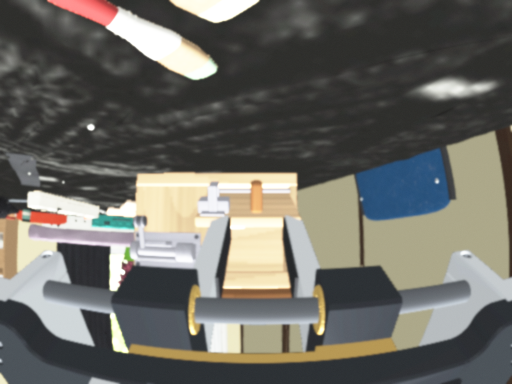

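View pics/s2.png

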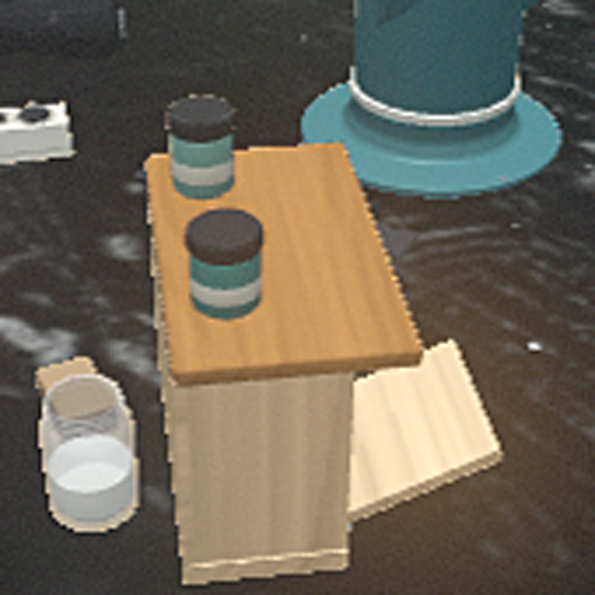

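```bash
python3 - <<'E'
from h import *
c=cam('scene');pr=lambda P:((proj('scene',w(P),c)-[190,100])*3.5).round(1)
print('body corner',pr([0,.125,0]),'board corner',pr([-.04,.13,.19]))
for y in(.11,):
  for a in(.95,1.05,1.1,1.15): print(a,pr([-.115*np.sin(a),y,.03+.115*np.cos(a)]),pr([-.115*np.sin(a),y-.121,.03+.115*np.cos(a)]))
im=cv2.imread('pics/s2_raw.png')[150:260,280:350];cv2.imwrite('pics/s2z.png',cv2.resize(im,None,fx=5,fy=5,interpolation=cv2.INTER_CUBIC))
E
```

```text
body corner [354.5 570.1] board corner [435.1 347.3]
0.95 [497.2 434.9] [449.2 325. ]
1.05 [505.  445.1] [456.4 334.8]
1.1 [508.2 450.5] [459.5 340. ]
1.15 [511. 456.] [462.2 345.3]
```

View pics/s2z.png

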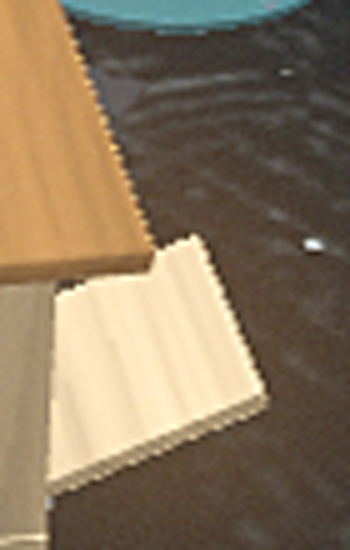

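```bash
python3 - <<'E'
import cv2
im=cv2.imread('pics/w18_raw.png')[150:310,110:330];cv2.imwrite('pics/w18z.png',cv2.resize(im,None,fx=3.5,fy=3.5,interpolation=cv2.INTER_CUBIC))
from h import *
snap('top','t2',(170,120,350,310),3.1)
E
```

```text
(no output)
```

View pics/w18z.png

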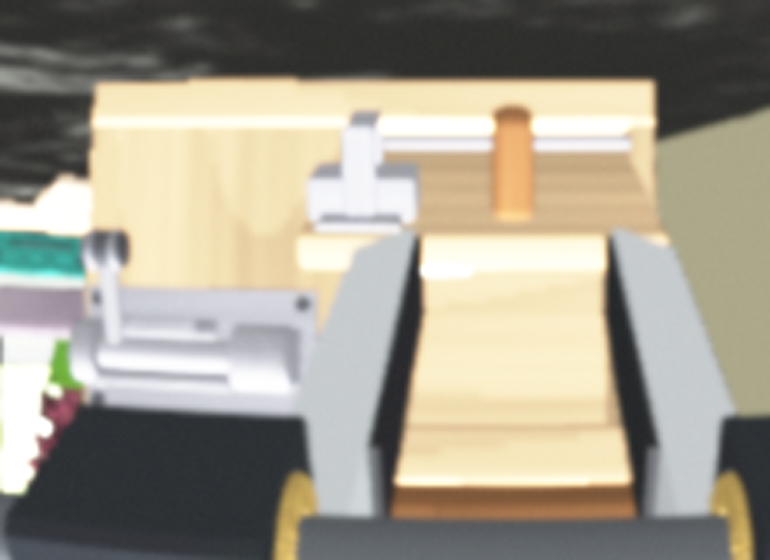

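View pics/t2.png

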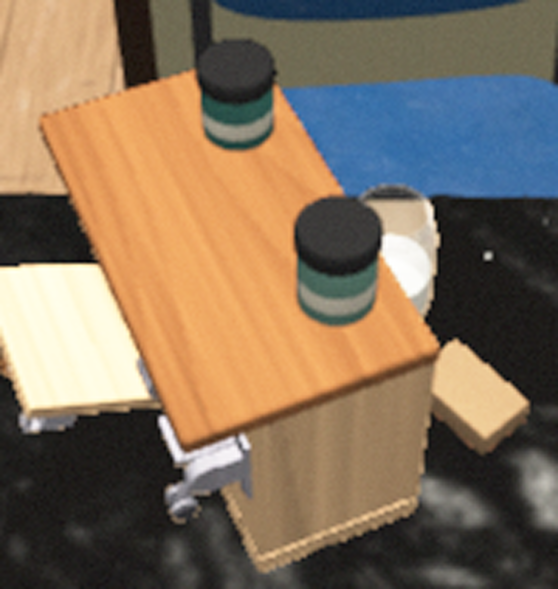

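The wrist view shows the bolt back and its handle hanging in the rear notch. The flap is down, and the pots, jar and sander are where they were.

```bash
python3 - <<'E'
from cell import workorder,r
print(r.observe()['contact_force']); print(workorder.sign_off())
E
```

```text
[ 0.905808   -0.15248614 -0.32032433]
the job is handed in; nothing more can be done
None
```

The locker is open and the job is handed in, at about 13 s of the 51 s allowed.

- **Bolt:** I pinched the drum, lifted the handle about 70° and drew the bolt back about 46 mm to its end stop. Then I lowered the handle into the rear notch and let go. The wrist views after release and at the end show the handle hanging there and the rod clear of the flap.
- **Flap:** I took it by the pull and swung it down until the upward force rose to about 12 N, then released it and backed off. Its corner in the scene picture fits 1.15 rad, the end stop.
- **Other things:** the pots, jar and sanding block look unmoved in the before and after scene and top views. The last force reading was about 1 N, as in free air.

Some checks disagreed:
- The scene and top cameras placed the locker up to about 1 cm apart from each other and from the wrist camera, so I worked from the wrist views. The flap angle check corrects for this by eye.
- The drum slipped several millimetres towards the fingertips during the lift.
- The pull slipped a little in the jaws at the flap's stop.

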